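# Load a specimen blank into the spring-fed disc feeder

## Task

Load the feeder: of the three loose aluminium discs, take the one that matches the disc already in the feeder, and push it down into the feeder's mouth against the spring until it has passed both catches and they hold it flat in the stack. Leave the larger and the smaller disc where they lie.

Things in the scene. Friction and masses are not known exactly. Their poses are not given: they have to be found in the camera images.
- disc_mid: disc to load: aluminium, 50 mm dia., 20 thick, 0.1 kg, flat on the desk; origin: centre of underside, z up. An equal disc is already in the feeder, pressed up by a sprung follower, top at z = 80 mm. Pushing this one in (4 to 12 N) moves that one down 20 mm, with 8 mm more to spare; when released it rises against the catches: underside at z = 60 mm
- feeder: fixed; base 140 (x) by 90, 96 high; origin: centre of base on the desk; z up along the round guide: inside dia. 58 mm up to z = 86, flared to 78 at the top. Open at +y and -y by slots 38 wide down to the base, so fingers holding a disc across y go down with it. Slick sprung catches at +x and -x (tips 38 apart, slope up to z = 93) yield to a disc pressed down, then hold it below z = 80 mm
- disc_large: bystander: like disc_mid but 66 mm in diameter, 20 mm thick, too large for the feeder; origin at the centre of its underside
- disc_small: bystander: like disc_mid but 36 mm in diameter, 20 mm thick, too small for the feeder; origin at the centre of its underside
There are look-alikes about, which are no part of the job. What is shaped like the disc_mid but blue is not meant.

How it is judged:
By the outcome, as a careful person would: the job done as asked, in the order asked, and still so for the second after the job is handed in, with the robot touching nothing.
It also fails if it takes over 38 s, if anything falls off the work surface, if the arm or the gripper's body presses on something with over 40 N, if the wrist force passes 120 N, or if a joint passes its speed limit or range.

## Robot

A 6-joint arm with a two-finger parallel gripper is mounted at the origin on a cart in front of the work surface, level with it; the furniture and walls round the work are solid. World frame = base frame: x ahead of the robot, y to its left, z up, the work surface at z = 0. Lengths are in mm, angles in rad, forces in N, time in s.
With the tool pointing down it reaches from about 275 to 875 mm from the base axis. Payload 12.5 kg.
Tool frame: the origin (TCP) lies midway between the tips of the shut fingers; the grasp point (between the pads) lies 19 mm behind it; z points along the fingers, y is the line along which they close (so a half turn about z gives the same grasp; the last joint's range is limited). The gripper opens to 85 mm and grips with 20 to 120 N. Pads are 22 mm wide; open, the fingers measure 114 mm over their backs; the gripper's body (76 mm by 85 mm) begins 54 mm behind the grasp point. The pads swing forward as they close: fully open they stand 13 mm farther back than shut.
Start: joints at [-0.085, 0.351, 1.652, -0, 1.139, -0.085], TCP at [549.986, 0.027, 196.59] pointing down, gripper open.
Joint ranges: [-2.75, 2.75], [-0.79, 2.1], [0.01, 2.65], [-1.57, 4.71], [0.07, 3.14], [-2.87, 2.87]. Speed limits (rad/s): [2.22, 2.22, 2.79, 3.14, 3.14, 3.14].

## Interface

Orientations are given as a rotation vector (axis times angle).
In Python, from station import telemetry, optics, close_job gives the robot as it stands. The module is installed in compiled form; this text tells all that it offers.
- The arm moves only by the shell command python3 -m crank 'ROWS'. ROWS is JSON, a list of rows, each a list of 7 numbers: the opening, from -1 (shut) to 1 (fully open), then the shift along the tool's x, y, z scaled (see below), then the turn, a rotation vector about the tool's x, y, z scaled (see below). A call has 1 to 10 rows; each row is the pose to reach, as a shift and turn from the pose commanded when the call began, along the tool's axes at that moment; what a row does not reach only later rows make up. The controller multiplies each number of a shift by 0.1 m and each number of a turn by 90 degrees. A row lasts 1/10 s, in which the tool goes at most 50 mm and 8.59 degrees, less where a joint would pass 70% of its speed; a pose out of reach is approached as far as the arm can. A call with a number of a shift or a turn outside -1 to 1 is refused whole. A call with a gripper value outside its range is refused whole. The fingers move at their own pace and stop on an object; the grip force is fixed at half the most. Time passes only in rows, so rows that repeat a pose let the fingers close. It gives the time, the measured TCP pose, the force, the opening and the grip force at its end, in the units of the state.
- telemetry.get_obs(): the state, without advancing time (a new reading comes with each control period).
- optics.get_image(name): name is "scene" or "side" or "wrist"; returns a dict with "img" (420x560x3 uint8, blue, green, red), "mtx" (3x3 intrinsics, pixels), "k1" (the pictures are not rectified: a ray, as slopes to the right and down, at radius r is drawn at 1 + k1 r^2 times it, then the intrinsics apply), "R" (3x3) and "t" (3): a world point X has camera coordinates R X + t; the wrist camera has in their place "hand_eye" (4x4, takes a point from camera to tool coordinates, whose origin is the TCP and whose axes are the flange's). Camera axes: x right, y down, z forward; pixel columns grow to the right and rows downward; lengths in mm; the calibration is good to about 2 mm. A picture is of the moment at which its call begins: read the wrist's pose just before it. There is no depth.
- close_job(): hands the job in; it is judged then, once.
The state is a dict: "clock": time; "joints": joint angles; "joint_velocities": joint speeds; "effort": joint torques, N m; "tool_pos": TCP position; "eef_rot": TCP orientation; "force": force on the tool from outside, world axes, zero at the start; "moment": the same for the moment, N m; "width": finger opening in mm; "grip_force": force on a finger pad.
Only numpy, scipy, OpenCV 4.12 (cv2) and the standard library are available. Lean on these libraries where they do the work, as an engineer would, in place of code of your own. Each camera call takes 0.05 s, during which the arm holds its last target. There are 200 camera calls.

## Working session

There is one attempt and no reset: what is moved stays moved. The work goes in short steps, Python scripts to look and compute and a shell command to move; the robot and the scene stay as the last step left them, time stands still between calls to the robot, and variables do not carry over. Pictures are saved under pics/ and viewed, at most 10 in all, crops included, and the job is handed in when it is done.

```bash
mkdir -p pics; cat > h.py <<'E'
import numpy as np, cv2
from scipy.spatial.transform import Rotation as Ro
from station import telemetry, optics
def snap(n,f):
    o=telemetry.get_obs(); d=optics.get_image(n); cv2.imwrite(f,d['img'])
    if 'R' in d: R=np.array(d['R']);t=np.array(d['t'])
    else:
        T=np.eye(4);T[:3,:3]=Ro.from_rotvec(o['eef_rot']).as_matrix();T[:3,3]=o['tool_pos']
        W=np.linalg.inv(T@np.array(d['hand_eye']));R=W[:3,:3];t=W[:3,3]
    np.savez(f[:-4]+'.npz',R=R,t=t,K=d['mtx'],k1=d['k1']);return d
def proj(f,X):
    c=np.load(f[:-4]+'.npz');p=np.atleast_2d(X)@c['R'].T+c['t'];s=p[:,:2]/p[:,2:]
    s=s*(1+c['k1']*(s**2).sum(1,keepdims=True));K=c['K'];return s*[K[0,0],K[1,1]]+[K[0,2],K[1,2]]
def ray(f,uv,z):
    c=np.load(f[:-4]+'.npz');K=c['K'];s0=(np.atleast_2d(uv)-[K[0,2],K[1,2]])/[K[0,0],K[1,1]];s=s0.copy()
    for _ in range(20): s=s0/(1+c['k1']*(s**2).sum(1,keepdims=True))
    d=np.c_[s,np.ones(len(s))]@c['R'];o=-c['R'].T@c['t'];return o+d*((z-o[2])/d[:,2:])
E
python3 - <<'E'
from h import *
for n in('scene','wrist','side'): snap(n,f'pics/{n}0.png')
a=[cv2.imread(f'pics/{n}0.png') for n in('scene','wrist','side')]
print(telemetry.get_obs())
for n in('scene','side','wrist'):
    c=np.load(f'pics/{n}0.npz');print(n,-c['R'].T@c['t'],c['R'][2],c['K'][0,0],c['k1'])
E
```

```text
{'clock': 0.15, 'joints': array([-8.45823360e-02,  3.51116001e-01,  1.65225127e+00,  5.11011488e-06,
        1.13907673e+00, -8.46166292e-02]), 'joint_velocities': array([-0.00130598, -0.00068143,  0.0007114 , -0.00024574,  0.00080361,
       -0.0017822 ]), 'effort': array([ 7.13946501e-04, -5.06248283e+01, -2.91500723e+01, -2.80964593e-05,
        3.35960038e-03, -3.10250061e-05]), 'tool_pos': array([5.49733052e+02, 5.93191287e-02, 1.96189978e+02]), 'eef_rot': array([-2.22094344e+00, -2.22101486e+00,  8.56575415e-04]), 'force': array([-0.49067628,  0.07728397, -0.07131088]), 'moment': array([0.02719791, 0.02277204, 0.0577615 ]), 'grip_force': 0.0, 'width': 85.2584112257105}
scene [   5.01619611 -526.62863791  707.21949514] [ 0.50589442  0.53699435 -0.67506141] 411.2368198299755 -0.11951306125353967
side [ 495.14319204 -714.6877331   597.17035476] [ 0.02976632  0.79339106 -0.60798404] 437.3398964073404 -0.05787502709187591
wrist [549.72760144  84.52678588 373.56897922] [-0.00164176 -0.32748729 -0.94485416] 373.2461003774209 -0.0882112524320264
```

View pics/scene0.png

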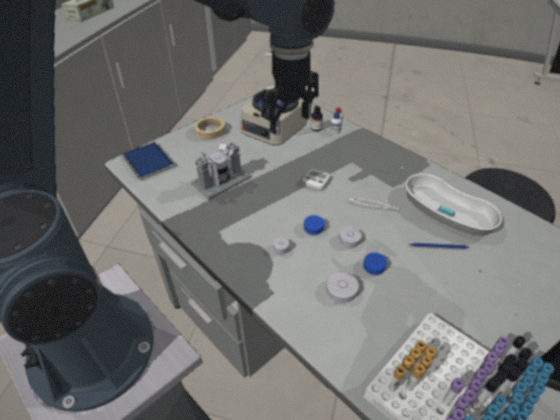

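View pics/wrist0.png

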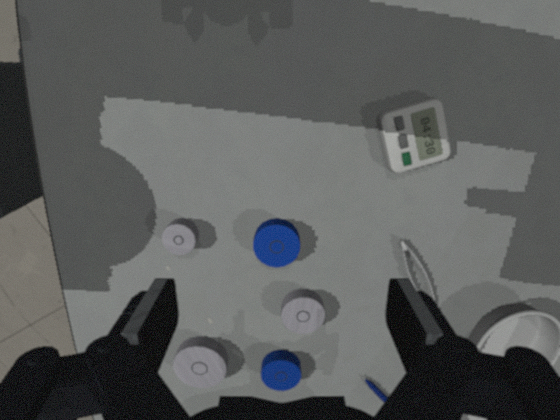

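The scene view shows the silver discs: small at (282,243), mid at (350,236), large at (342,286). Two blue look-alikes are at (315,224) and (375,263), and the feeder is near (218,165). In the wrist view the mid disc is at (303,312), the small at (179,240) and the large at (200,362).

```bash
python3 - <<'E'
from h import *
print('wrist small mid large',ray('pics/wrist0.png',[[179,238],[303,312],[200,362]],20).round(1).tolist())
print('scene',ray('pics/scene0.png',[[281.5,242],[350,235],[342,284]],20).round(1).tolist())
F=ray('pics/scene0.png',[[218,165]],50)[0];print(F)
u=proj('pics/side0.png',F)[0].astype(int);print(u)
def crop(n,u,w,h,k):
    im=cv2.imread(f'pics/{n}0.png');x=max(0,u[0]-w//2);y=max(0,u[1]-h//2);print(n,x,y)
    return cv2.resize(im[y:y+h,x:x+w],None,fx=k,fy=k,interpolation=cv2.INTER_CUBIC)
cv2.imwrite('pics/c1.png',np.hstack([crop('scene',(218,168),80,100,5),crop('side',u,80,100,5)]))
E
```

```text
wrist small mid large [[442.1, -74.9, 20.0], [573.1, -165.8, 20.0], [450.7, -238.6, 20.0]]
scene [[442.8, -77.1, 20.0], [568.3, -173.6, 20.0], [447.8, -248.2, 20.0]]
[499.80735793 220.28422732  50.        ]
[272 157]
scene 178 118
side 232 107
```

View pics/c1.png

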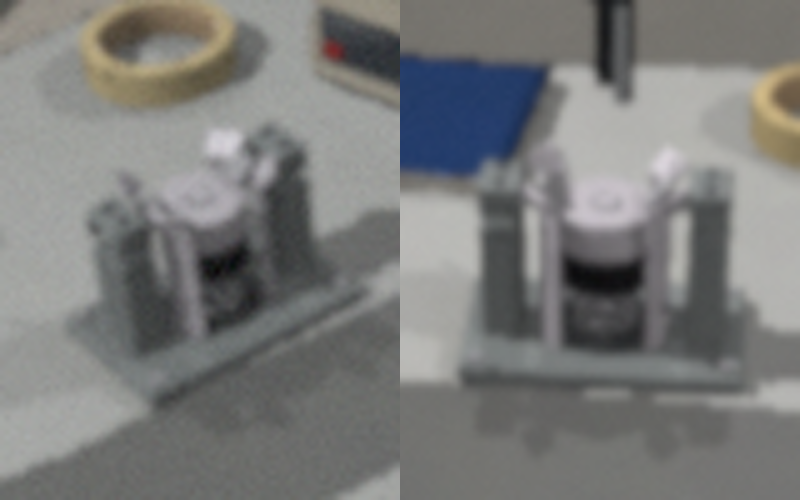

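The side and scene crops show the feeder nearly axis-aligned. The loaded disc's top centre is at side (273.4,147) and scene (218.6,156.6). The base corners in the scene are about (192,183), (208.6,198.6) and (252,175.6).

```bash
python3 - <<'E'
from h import *
print('feeder disc top side/scene',ray('pics/side0.png',[[273.4,147]],80).round(1),ray('pics/scene0.png',[[218.6,156.6]],80).round(1))
print('corners',ray('pics/scene0.png',[[192,183],[208.6,198.6],[252,175.6]],0).round(1).tolist(),ray('pics/side0.png',[[244.8,183.5],[301,185]],0).round(1).tolist())
print('blue',ray('pics/scene0.png',[[315,223],[375,262]],20).round(1).tolist(), ray('pics/wrist0.png',[[277,243],[281,370]],20).round(1).tolist())
E
python3 -m crank '[[1,-0.4,0.1,0.3,0,0,0],[1,-0.8,0.2,0.6,0,0,0],[1,-1,0.2,0.8,0,0,0],[1,-1,0.2,0.8,0,0,0]]'; python3 -m crank '[[1,-0.35,0,0.1,0,0,0],[1,-0.35,0,0.1,0,0,0],[1,-0.35,0,0.1,0,0,0]]'
python3 - <<'E'
from h import *
snap('wrist','pics/wrist1.png');print(proj('pics/wrist1.png',[[570,-170,20],[573,-166,20]]))
E
```

```text
feeder disc top side/scene [[501.3 216.5  80. ]] [[501.1 214.   80. ]]
corners [[436.4, 264.2, -0.0], [429.2, 179.5, 0.0], [573.1, 170.1, 0.0]] [[432.1, 177.1, 0.0], [569.5, 172.4, 0.0]]
blue [[541.1, -90.4, 20.0], [543.1, -262.2, 20.0]] [[544.3, -80.4, 20.0], [548.2, -250.0, 20.0]]
clock: 0.55
tool_pos: [568.2, -101.9, 113.4]
eef_rot: [-2.221, -2.215, 0.005]
force: [-0.8, -0.3, 0.2]
width: 85.3
grip_force: 0.0
clock: 0.85
tool_pos: [570.1, -134.6, 107.2]
eef_rot: [2.222, 2.221, 0.001]
force: [-0.5, -0.3, -0.1]
width: 85.6
grip_force: 0.0
[[281.78016354 238.80818896]
 [285.65660069 234.06848003]]
```

View pics/wrist1.png

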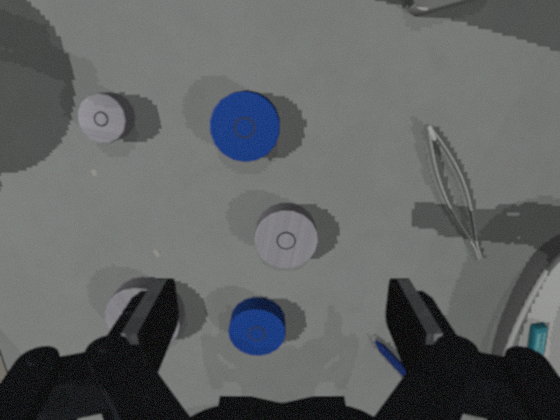

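Wrist view 1: the mid disc's ring centre is at (286,240). It is free of the finger positions, with blue discs at (245,127) and (257,327).

```bash
python3 - <<'E'
from h import *
r=ray('pics/wrist1.png',[[286,240],[255,240],[317.5,240],[102,118],[78,118],[127,118],[257,330],[245,127]],20);print(r.round(1).tolist())
o=telemetry.get_obs();print(o['tool_pos'],o['eef_rot'],o['width'])
E
```

```text
[[573.3, -171.0, 20.0], [549.2, -171.0, 20.0], [597.8, -171.1, 20.0], [442.1, -76.4, 20.0], [424.1, -75.9, 20.0], [460.5, -76.8, 20.0], [548.5, -256.0, 20.0], [544.3, -84.1, 20.0]]
[ 570.21956161 -134.14095522  107.30046723] [2.22103222e+00 2.22130871e+00 7.59159515e-04] 85.32052653215423
```

```bash
python3 -m crank '[[1,-0.37,0.02,0,0,0,0],[1,-0.37,0.02,0.3,0,0,0],[1,-0.37,0.02,0.6,0,0,0],[1,-0.37,0.02,0.9,0,0,0],[1,-0.37,0.02,1,0,0,0]]'; python3 -m crank '[[1,0,0,0.07,0,0,0],[0.4,0,0,0.07,0,0,0],[-0.2,0,0,0.07,0,0,0],[-0.2,0,0,0.07,0,0,0],[-0.2,0,0,0.07,0,0,0],[-0.2,0,0,0.07,0,0,0],[-0.2,0,0,0.07,0,0,0],[-0.2,0,0,0.07,0,0,0]]'
python3 - <<'E'
from h import *
snap('wrist','pics/wrist2.png')
E
```

```text
clock: 1.4
tool_pos: [570.9, -170.3, 4.6]
eef_rot: [-2.218, -2.22, 0.002]
force: [-1.3, -0.3, -0.3]
width: 85.2
grip_force: 0.0
clock: 2.2
tool_pos: [572.0, -172.0, -0.3]
eef_rot: [2.222, 2.221, 0.0]
force: [0.1, -1.3, 0.8]
width: 34.4
grip_force: 0.0
```

View pics/wrist2.png

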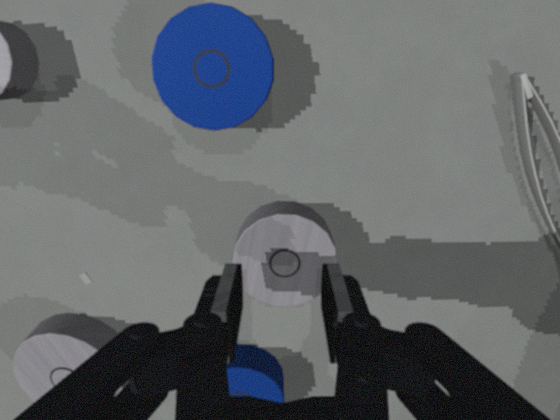

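Wrist view 2: the disc ring is now at (285,262). The fingers, at about (240,300) and (325,300), sit off-centre toward −y and have closed past the disc.

```bash
python3 - <<'E'
from h import *
print(ray('pics/wrist2.png',[[285,262],[234,250],[336,250]],20).round(1).tolist())
# where the TCP and grasp point would appear
print(proj('pics/wrist2.png',[[572,-172,0],[572,-172,20],[547,-172,20],[597,-172,20],[572,-183,20],[572,-161,20]]).round(0).tolist())
d=optics.get_image('wrist');print(np.array(d['hand_eye']).round(3))
snap('side','pics/side2.png');snap('scene','pics/scene2.png')
r=[proj(f'pics/{n}2.png',[[572,-172,20]])[0].astype(int) for n in('side','scene')];print(r)
c=[cv2.resize(cv2.imread(f'pics/{n}2.png')[u[1]-50:u[1]+50,u[0]-40:u[0]+40],None,fx=5,fy=5,interpolation=cv2.INTER_CUBIC) for n,u in zip(('side','scene'),r)]
cv2.imwrite('pics/c2.png',np.hstack(c))
E
```

```text
[[573.4, -170.7, 20.0], [549.6, -164.5, 20.0], [597.2, -164.5, 20.0]]
[[282.0, 246.0], [282.0, 264.0], [229.0, 264.0], [335.0, 264.0], [282.0, 285.0], [282.0, 243.0]]
[[-1.0000e-03 -9.4500e-01 -3.2800e-01  8.4485e+01]
 [ 1.0000e+00 -1.0000e-03 -1.0000e-03 -1.1000e-01]
 [ 0.0000e+00 -3.2800e-01  9.4500e-01 -1.7752e+02]
 [ 0.0000e+00  0.0000e+00  0.0000e+00  1.0000e+00]]
[array([312, 283]), array([350, 233])]
```

View pics/c2.png

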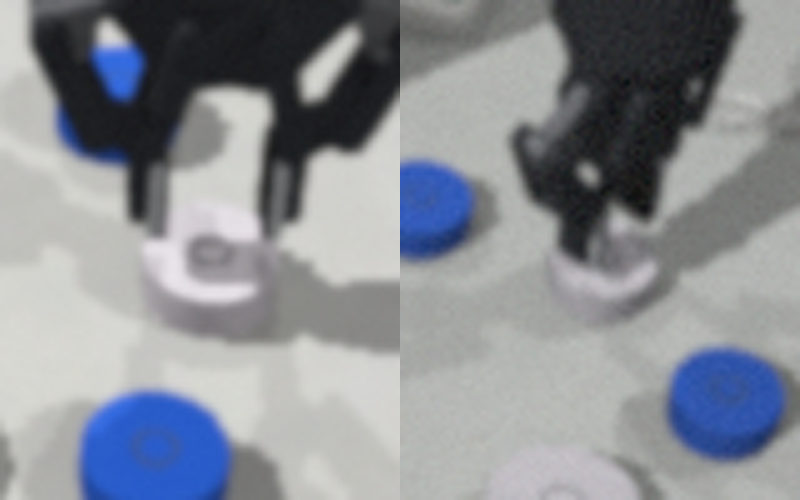

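```bash
python3 - <<'E'
from h import *
for z in(0,10,20,30,40):
    print(z,proj('pics/side2.png',[[554,-183,z],[590,-183,z],[554,-161,z],[590,-161,z]]).round(0).tolist(),proj('pics/scene2.png',[[554,-183,z],[554,-161,z]]).round(0).tolist(),proj('pics/wrist2.png',[[555,-161,z],[555,-183,z]]).round(0).tolist())
print('disc top side',ray('pics/side2.png',[[314,283.3],[299.5,283],[327,285]],20).round(1).tolist())
o=telemetry.get_obs();print(o['force'],o['moment'],o['grip_force'],o['width'],o['tool_pos'])
E
```

```text
0 [[303.0, 295.0], [323.0, 295.0], [302.0, 286.0], [321.0, 286.0]] [[348.0, 246.0], [341.0, 241.0]] [[249.0, 227.0], [250.0, 265.0]]
10 [[303.0, 292.0], [323.0, 292.0], [302.0, 283.0], [322.0, 283.0]] [[349.0, 243.0], [341.0, 238.0]] [[247.0, 235.0], [249.0, 274.0]]
20 [[303.0, 288.0], [323.0, 288.0], [303.0, 279.0], [322.0, 279.0]] [[349.0, 240.0], [342.0, 235.0]] [[245.0, 243.0], [247.0, 285.0]]
30 [[303.0, 284.0], [324.0, 284.0], [303.0, 275.0], [323.0, 275.0]] [[350.0, 237.0], [342.0, 232.0]] [[243.0, 253.0], [245.0, 296.0]]
40 [[304.0, 280.0], [324.0, 280.0], [303.0, 271.0], [323.0, 271.0]] [[350.0, 234.0], [343.0, 229.0]] [[241.0, 264.0], [243.0, 309.0]]
disc top side [[574.1, -172.2, 20.0], [548.0, -171.5, 20.0], [597.1, -176.4, 20.0]]
[-0.35768243 -0.03235389  0.76177434] [-0.00050257  0.06843033 -0.01504762] 0.0 34.058350197010235 [ 5.71972138e+02 -1.71982648e+02 -4.11549261e-01]
```

The images put the real fingertips near z≈38 although the TCP reads 0, and the force is nil. I'll feel for the disc top to measure the offset.

```bash
python3 -m crank '[[-0.2,0,0,0.05,0,0,0],[-0.2,0,0,0.1,0,0,0],[-0.2,0,0,0.1,0,0,0]]' | grep -E 'tool|force'; for i in 1; do python3 -m crank '[[-0.2,0,0,0.02,0,0,0],[-0.2,0,0,0.02,0,0,0]]' | grep -E 'tool|force'; done
python3 - <<'E'
from h import *
snap('side','pics/side3.png');u=(312,283)
cv2.imwrite('pics/c3.png',cv2.resize(cv2.imread('pics/side3.png')[u[1]-60:u[1]+40,u[0]-60:u[0]+60],None,fx=6,fy=6,interpolation=cv2.INTER_CUBIC))
E
```

```text
tool_pos: [571.4, -171.8, -11.4]
force: [-0.2, -0.6, -0.5]
grip_force: 0.0
tool_pos: [571.9, -172.0, -12.7]
force: [-0.6, 0.4, -0.5]
grip_force: 0.0
```

View pics/c3.png

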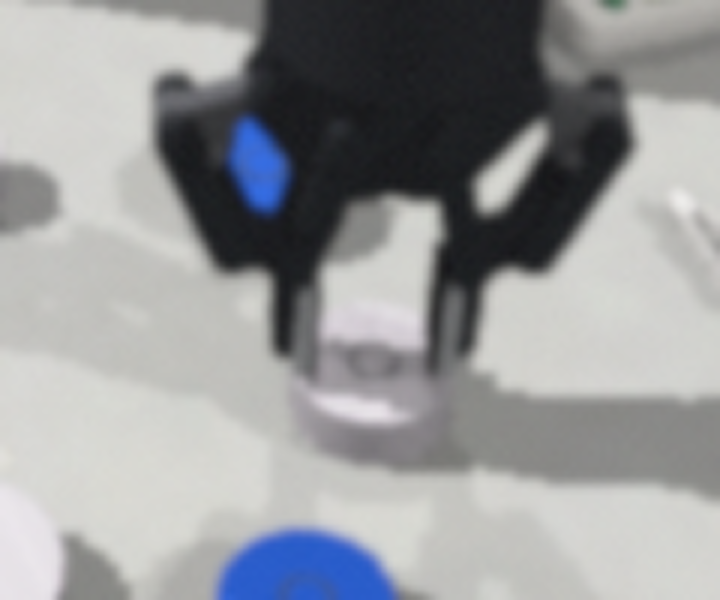

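Tip row ≈285 in the side view gives tips at z≈27 with the TCP reading −12.7. They are just above the disc, so I'll lower in small steps until contact.

```bash
python3 -m crank '[[-0.2,0,0,0.03,0,0,0],[-0.2,0,0,0.03,0,0,0]]' | grep -E 'tool|force|width'; python3 -m crank '[[-0.2,0,0,0.02,0,0,0],[-0.2,0,0,0.02,0,0,0]]' | grep -E 'tool|force|width'
```

```text
tool_pos: [572.1, -172.1, -15.4]
force: [-0.3, 0.2, 0.3]
width: 34.1
grip_force: 0.0
tool_pos: [572.2, -172.1, -15.6]
force: [-8.1, 1.9, 22.7]
width: 34.3
grip_force: 11.7
```

Contact is at TCP −15.5, so the tips really sit about 35.5 mm behind the reported TCP. I'll raise, open, then go down to TCP ≈ −32 and grip.

```bash
python3 -m crank '[[-0.2,0,0,-0.1,0,0,0],[1,0,0,-0.1,0,0,0],[1,0,0,-0.1,0,0,0],[1,0,0,-0.1,0,0,0],[1,0,0,-0.1,0,0,0],[1,0,0,0,0,0,0],[1,0,0,0.1,0,0,0],[1,0,0,0.14,0,0,0],[1,0,0,0.14,0,0,0]]' | grep -E 'tool|force|width'; python3 -m crank '[[0,0,0,0,0,0,0],[-0.4,0,0,0,0,0,0],[-1,0,0,0,0,0,0],[-1,0,0,0,0,0,0],[-1,0,0,0,0,0,0],[-1,0,0,0,0,0,0],[-1,0,0,0,0,0,0],[-1,0,0,0,0,0,0]]'
```

```text
tool_pos: [571.3, -171.7, -32.6]
force: [-0.4, -0.5, 0.9]
width: 85.9
grip_force: 0.0
clock: 5.05
tool_pos: [572.4, -172.1, -30.5]
eef_rot: [2.221, 2.221, 0.001]
force: [-1.3, 0.8, 5.2]
width: 48.1
grip_force: 61.4
```

Gripped, with 61 N at width 48. I'll lift, carry over toward the feeder and turn.

```bash
python3 -m crank '[[-1,0,0,-0.1,0,0,0],[-1,0,0,-0.4,0,0,0],[-1,0,0,-0.7,0,0,0],[-1,0,0,-1,0,0,0]]' | grep -E 'tool|force|width'
python3 -m crank '[[-1,0.3,0,-0.3,0,0,0],[-1,0.6,0,-0.6,0,0,0],[-1,1,0,-0.9,0,0,0]]'| grep -E 'tool|width'
python3 -m crank '[[-1,0.4,0,0,0,0,0],[-1,0.7,0,0,0,0,0],[-1,1,0,0,0,0,0]]'| grep -E 'tool|width'
python3 -m crank '[[-1,0.3,0,0,0,0,0],[-1,0.7,0,0,0,0,0],[-1,1,0,0,0,0,0]]'| grep -E 'tool|width'
python3 -m crank '[[-1,0.3,0,0,0,0,-0.1],[-1,0.6,-0.05,0,0,0,-0.2],[-1,0.89,-0.12,0,0,0,-0.3],[-1,0.89,-0.12,0,0,0,-0.4],[-1,0.89,-0.12,0,0,0,-0.5],[-1,0.89,-0.12,0,0,0,-0.6],[-1,0.89,-0.12,0,0,0,-0.7],[-1,0.89,-0.12,0,0,0,-0.8],[-1,0.89,-0.12,0,0,0,-0.9],[-1,0.89,-0.12,0,0,0,-0.96]]'
python3 - <<'E'
from h import *
snap('wrist','pics/wrist4.png');o=telemetry.get_obs();print(o['joints'].round(2),o['tool_pos'])
print(Ro.from_rotvec(o['eef_rot']).as_matrix().round(3))
print(proj('pics/wrist4.png',[[501,215,80],[502,219,96]]).round(0))
E
```

```text
tool_pos: [571.8, -171.9, 70.3]
force: [0.3, 0.2, 0.2]
width: 47.9
grip_force: 62.1
tool_pos: [571.7, -71.6, 160.5]
width: 47.4
tool_pos: [571.7, 29.5, 159.5]
width: 47.7
tool_pos: [571.6, 130.0, 159.3]
width: 47.8
clock: 7.35
tool_pos: [559.8, 217.0, 159.2]
eef_rot: [0.101, 3.14, 0.0]
force: [0.4, -0.4, -1.4]
width: 48.1
grip_force: 62.1
[ 0.29  0.48  1.55 -0.    1.11 -1.22] [559.81214987 217.01293809 159.19077542]
[[-0.998  0.055  0.   ]
 [ 0.055  0.998  0.   ]
 [-0.     0.    -1.   ]]
[[273. 117.]
 [279. 120.]]
```

View pics/wrist4.png

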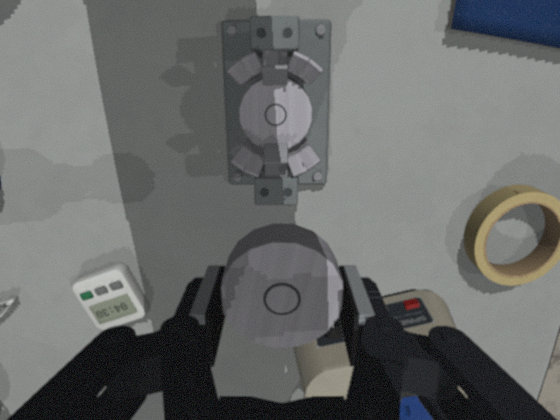

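Wrist view 4: the loaded disc's ring is at (275.5,115), the held disc's ring at (282,298). The feeder's towers at (275,33) and (277,191) line up with the tool, so the yaw is good.

```bash
python3 - <<'E'
from h import *
f='pics/wrist4.png'
print('held',ray(f,[[282,298]],209.7),'loaded',ray(f,[[275.5,115]],80),'tower tops',ray(f,[[275,33],[277,191]],96),ray(f,[[275,33],[277,191]],96).mean(0))
print('base corners',ray(f,[[221,20],[331,18],[229,184],[326,184]],6).round(1).tolist())
snap('scene','pics/scene4.png');snap('side','pics/side4.png')
E
```

```text
held [[558.38690222 217.0439722  209.7       ]] loaded [[499.98197306 216.65312883  80.        ]] tower tops [[449.82947202 220.11873336  96.        ]
 [548.72829698 214.45591041  96.        ]] [499.2788845  217.28732189  96.        ]
base corners [[427.0, 175.9, 6.0], [431.5, 265.7, 6.0], [566.5, 167.8, 6.0], [572.4, 257.0, 6.0]]
```

```bash
python3 -m crank '[[-1,0.3,-0.02,0,0,0,0],[-1,0.58,-0.037,0,0,0,0],[-1,0.58,-0.037,0.3,0,0,0],[-1,0.58,-0.037,0.6,0,0,0],[-1,0.58,-0.037,0.85,0,0,0],[-1,0.58,-0.037,0.9,0,0,0],[-1,0.58,-0.037,0.9,0,0,0]]'
python3 - <<'E'
from h import *
snap('scene','pics/scene5.png');snap('side','pics/side5.png')
c=[cv2.resize(cv2.imread(f'pics/{n}5.png')[b:b+100,a:a+80],None,fx=5,fy=5,interpolation=cv2.INTER_CUBIC) for n,a,b in(('scene',178,100),('side',232,90))]
cv2.imwrite('pics/c5.png',np.hstack(c))
E
```

```text
clock: 8.2
tool_pos: [501.7, 217.4, 68.6]
eef_rot: [-0.115, -3.139, 0.001]
force: [-0.7, 0.4, -0.6]
width: 47.7
grip_force: 62.2
```

View pics/c5.png

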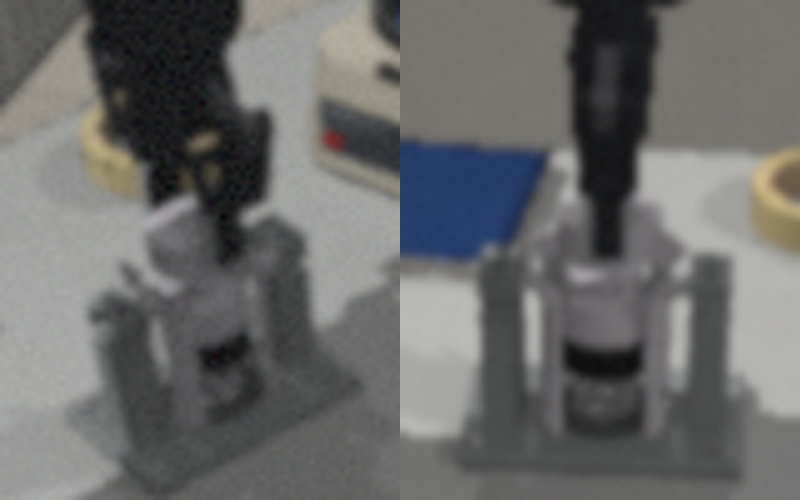

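Both crops show the held disc centred over the guide, with the fingers in line with the slots. I'll push down in stages and watch the force.

```bash
python3 -m crank '[[-1,0,0,0.05,0,0,0],[-1,0,0,0.1,0,0,0],[-1,0,0,0.15,0,0,0],[-1,0,0,0.15,0,0,0]]' | grep -E 'tool|rot|force|width'; python3 -m crank '[[-1,0,0,0.04,0,0,0],[-1,0,0,0.08,0,0,0],[-1,0,0,0.08,0,0,0]]' | grep -E 'tool|rot|force|width'
```

```text
tool_pos: [501.8, 217.4, 53.2]
eef_rot: [-0.111, -3.139, 0.0]
force: [0.6, -0.6, 0.9]
width: 47.4
grip_force: 62.4
tool_pos: [502.5, 217.7, 45.8]
eef_rot: [0.111, 3.138, 0.001]
force: [2.9, 1.0, 1.8]
width: 48.0
grip_force: 62.6
```

```bash
python3 -m crank '[[-1,0,0,0.03,0,0,0],[-1,0,0,0.06,0,0,0],[-1,0,0,0.06,0,0,0]]' | grep -E 'tool|rot|force|width'; python3 -m crank '[[-1,0,0,0.03,0,0,0],[-1,0,0,0.06,0,0,0],[-1,0,0,0.06,0,0,0]]' | grep -E 'tool|rot|force|width'
```

```text
tool_pos: [502.1, 217.6, 39.3]
eef_rot: [0.111, 3.139, 0.0]
force: [3.3, 1.9, 3.2]
width: 47.8
grip_force: 62.6
tool_pos: [502.1, 217.5, 33.5]
eef_rot: [0.111, 3.139, 0.0]
force: [2.6, 0.3, 4.4]
width: 47.9
grip_force: 62.6
```

```bash
python3 -m crank '[[-1,0,0,0.03,0,0,0],[-1,0,0,0.06,0,0,0],[-1,0,0,0.06,0,0,0]]' | grep -E 'tool|rot|force|width'; python3 -m crank '[[-1,0,0,0.03,0,0,0],[-1,0,0,0.03,0,0,0]]' | grep -E 'tool|rot|force|width'
python3 - <<'E'
from h import *
snap('scene','pics/scene6.png');snap('side','pics/side6.png')
c=[cv2.resize(cv2.imread(f'pics/{n}6.png')[b:b+100,a:a+80],None,fx=5,fy=5,interpolation=cv2.INTER_CUBIC) for n,a,b in(('scene',178,100),('side',232,90))]
cv2.imwrite('pics/c6.png',np.hstack(c))
E
```

```text
tool_pos: [502.1, 217.5, 27.7]
eef_rot: [0.111, 3.139, 0.0]
force: [1.6, 1.4, 6.4]
width: 47.6
grip_force: 62.7
tool_pos: [502.1, 217.5, 24.7]
eef_rot: [0.111, 3.139, 0.0]
force: [1.9, 1.0, 6.8]
width: 47.7
grip_force: 62.7
```

```bash
python3 -m crank '[[-1,0,0,0.02,0,0,0],[-1,0,0,0.02,0,0,0]]' | grep -E 'tool|force|width'; python3 -m crank '[[0.2,0,0,0,0,0,0],[0.5,0,0,0,0,0,0],[0.5,0,0,0,0,0,0],[0.5,0,0,0,0,0,0],[0.5,0,0,0,0,0,0]]' | grep -E 'tool|force|width'; python3 -m crank '[[0.5,0,0,-0.1,0,0,0],[0.5,0,0,-0.3,0,0,0],[0.5,0,0,-0.6,0,0,0],[0.5,0,0,-1,0,0,0],[0.5,0,0,-1,0,0,0]]'
python3 -m crank '[[0.5,-0.4,0,-0.3,0,0,0],[0.5,-0.8,0,-0.6,0,0,0],[0.5,-0.8,0,-0.6,0,0,0]]'
python3 - <<'E'
from h import *
c=[]
for n,a,b in(('side',232,100),('wrist',200,30)):
    f=f'pics/{n}7.png';snap(n,f)
    if n=='wrist':
        u=proj(f,[[500.5,217,80]])[0].astype(int);print(u);a,b=max(0,u[0]-60),max(0,u[1]-85)
        print(a,b);c.append(cv2.resize(cv2.imread(f)[b:b+170,a:a+120],(400,567),interpolation=cv2.INTER_CUBIC))
    else: c.append(cv2.resize(cv2.imread(f)[b:b+113,a:a+80],(400,567),interpolation=cv2.INTER_CUBIC))
cv2.imwrite('pics/c7.png',np.hstack(c))
E
```

```text
tool_pos: [502.1, 217.5, 22.9]
force: [1.6, 0.9, 7.5]
width: 47.7
grip_force: 62.7
tool_pos: [501.7, 217.4, 22.4]
force: [0.5, 0.4, -0.2]
width: 64.3
grip_force: 0.0
clock: 11.4
tool_pos: [504.5, 218.3, 128.1]
eef_rot: [0.111, 3.132, 0.005]
force: [0.7, -0.1, -0.4]
width: 64.0
grip_force: 0.0
clock: 11.7
tool_pos: [586.9, 211.7, 187.1]
eef_rot: [0.113, 3.131, 0.004]
force: [-0.9, 0.4, -0.3]
width: 63.7
grip_force: 0.0
[280  77]
220 0
```

View pics/c7.png

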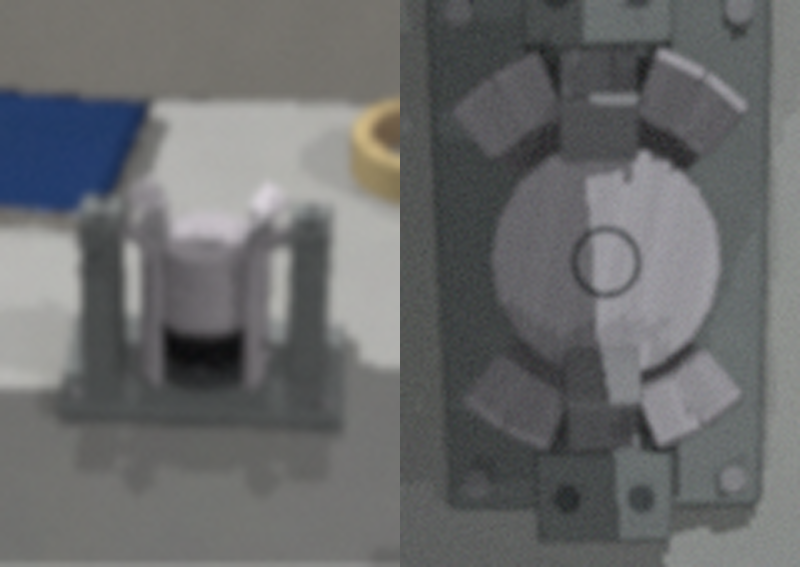

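The last view shows both catch tips overlapping the disc's edge, with the disc flat and centred: ring at wrist px ≈ (281.8,78.6), against (280,77) predicted for z=80. The stack in the side view is now two discs tall. One numeric check of the top height before handing in.

```bash
python3 - <<'E'
from h import *
for z in(80,84,90,100):
    p=proj('pics/wrist7.png',[[500.5,192,z],[500.5,242,z]]);q=proj('pics/side7.png',[[500.5,217,z]])[0];print(z,np.linalg.norm(p[0]-p[1]).round(1),q.round(1))
print('obs dia',(721-493)/3.333)
a=proj('pics/side7.png',[[500.5,192,60],[500.5,192,40]]);print('stack bottom row for z 60,40:',a[:,1],'seen',100+330/5.018)
E
```

```text
80 69.3 [273.1 146.9]
84 70.3 [273.1 145.4]
90 71.9 [273.1 143.2]
100 74.6 [273.1 139.5]
obs dia 68.4068406840684
stack bottom row for z 60,40: [159.38279135 166.52825638] seen 165.76325229174972
```

The top is at z≈80 and the bottom of the stack at z≈40, so both discs are held under the catches.

```bash
python3 -c "
from station import close_job
print(close_job())"
```

```text
the job is handed in; nothing more can be done
None
```

The matching 50 mm disc is in the feeder, flat under both catches with its top at about z = 80 mm by the camera check. I did not touch the larger and smaller discs, and the job was handed in at about 12 s on the robot's clock.

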